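# Select the ring-marked gear of the kitchen machine

## Robot

A 6-joint arm with a two-finger parallel gripper is mounted at the origin on a cart in front of the work surface, level with it; the furniture and walls round the work are solid. World frame = base frame: x ahead of the robot, y to its left, z up, the work surface at z = 0. Lengths are in mm, angles in rad, forces in N, time in s.
With the tool pointing down it reaches from about 350 to 875 mm from the base axis. Payload 4.2 kg.
Tool frame: the origin (TCP) lies midway between the tips of the shut fingers; the grasp point (between the pads) lies 19 mm behind it; z points along the fingers, y is the line along which they close (so a half turn about z gives the same grasp; the last joint's range is limited). The gripper opens to 85 mm and grips with 20 to 120 N. Pads are 22 mm wide; open, the fingers measure 114 mm over their backs; the gripper's body (76 mm by 85 mm) begins 54 mm behind the grasp point. The pads swing forward as they close: fully open they stand 13 mm farther back than shut.
Start: joints at [1.559, 0.385, 0.008, 0, -1.194, -0.259], TCP at [167.157, 602.211, 231.312] pointing down, gripper open.
Joint ranges: [-3.14, 3.14], [-1.21, 2.06], [-1.07, 1.41], [-3.16, 2.05], [-2.99, -0.16], [-3.1, 3.1]. Speed limits (rad/s): [2.79, 2.79, 3.14, 3.14, 3.14, 3.14].

## Interface

Orientations are given as a unit quaternion [x, y, z, w].
In Python, from bench import * gives the robot as it stands.
- The arm moves only by the tool drive_tool, never from a script. Its argument "plan" is a list that holds one entry, the list of rows, each a list of 5 numbers: the closure, from -1 (fully open) to 1 (shut), then the shift along the world's x, y, z in mm, then the turn about the world's z in degrees. A call has 1 to 20 rows; each row shifts and turns the commanded pose from where the row before left it; what a row does not reach is not made up. A row lasts 1/12 s, in which the tool goes at most 41.7 mm and 7.16 degrees, less where a joint would pass 70% of its speed; a pose out of reach is approached as far as the arm can. A call is refused whole if a number of a shift passes 41.7 or a number of a turn 7.16, either way. A call with a gripper value outside its range is refused whole. The fingers move at their own pace and stop on an object; the grip force is fixed at half the most. Time passes only in rows, so rows that do not move let the fingers close. It gives the time, the measured TCP pose, the force, the opening and the grip force at its end, in the units of the state.
- read_state(): the state, without advancing time (a new reading comes with each control period).
- get_image(name): name is "scene" or "side" or "wrist"; returns (picture, depth): 420x560x3 uint8, red, green, blue; 420x560 float32, mm along the optical axis (not along the pixel's ray), 0 where there is no reading.
- camera_model(name): a dict with "fx", "fy", "cx", "cy" (pixels), "R" (3x3) and "t" (3): a world point X has camera coordinates R X + t; the wrist camera has in their place "mount" (4x4, takes a point from camera to tool coordinates, whose origin is the TCP and whose axes are the flange's). Camera axes: x right, y down, z forward; pixel columns grow to the right and rows downward; lengths in mm; the calibration is good to about 2 mm. A picture is of the moment at which its call begins: read the wrist's pose just before it. camera_model takes no time and is no camera call.
- job_done(): hands the job in; it is judged then, once.
The state is a dict: "clock": time; "joints": joint angles; "joint_vel": joint speeds; "joint_efforts": joint torques, N m; "position": TCP position; "ee_rot": TCP orientation; "contact_force": force on the tool from outside, world axes, zero at the start; "wrist_torque": the same for the moment, N m; "gripper_width": finger opening in mm; "grasp_force": force on a finger pad.
Only numpy, scipy, OpenCV 4.12 (cv2) and the standard library are available. Lean on these libraries where they do the work, as an engineer would, in place of code of your own. Each camera call takes 0.05 s, during which the arm holds its last target. There are 200 camera calls.

## Task

The gear lever of the white kitchen machine stands somewhere in the middle lane of its gate. Push it with the fingers through the gate and fully home into the corner slot marked by the raised ring, without gripping or forcing the lever and without running it into any of the other three corner slots. Leave everything standing round the machine where it is.

Things in the scene. Friction and masses are not known exactly. Their poses are not given: they have to be found in the camera images.
- machine: White drive base of a kitchen machine, fixed, 160 x 150 mm, 104 mm high to its flat aluminium top. Origin: centre of its underside, straight below the middle of the gate. +x points along the gate's lanes, away from the robot (turned up to 20 degrees either way), +y to its left, z up.
- gate: Gate in the machine's top; origin and axes as the machine's. Three lanes along x, at y = -25, 0 and +25 mm, 14 mm wide, reaching about 33 mm either way, joined only by a cross lane along y at x = 0, 16 mm wide with rounded corners. The four ends of the outer lanes are the corner slots. The lever's steel stem, 10 mm thick, stands in the lanes and cannot leave them.
- lever_side (a joint): Sideways tilt of the gear lever, rad: 0 middle lane, +0.30 machine's left (+y) lane, -0.30 right lane (end stops). Pivot on the machine's axis, 20 mm above the counter. Changes only while the stem is in the cross lane (lever_along within about 0.04 of 0). Stays where it is left; takes about 2 N at the handle.
- lever_along (a joint): Tilt of the gear lever along the lanes, rad: 0 in the cross lane, +0.30 at the far (+x) lane ends, -0.30 at the near ends (end stops). Same pivot, stays where it is left, about 2 N at the handle. Starts anywhere from -0.28 to 0.28.
- handle_mid (a point): Middle of the lever's upright black handle, a square block 26 x 26 mm, 50 mm high, 135 mm from the pivot (upright: 155 mm above the counter, handle from 130 to 180 mm). Axes follow the lever: z along the stem, x and y as the machine's when upright. It moves about 39 mm from upright to an end.
- stem_gate (a point): Point on the lever's stem at gate height, 81 mm from the pivot; at the end of a corner slot it lies about 29 mm short of that slot's mark.
- ring_mark: Raised black mark on the machine's top, a flat ring, 30 mm outside, 18 mm hole, 4.5 mm high. Origin: centre of its underside. It lies 53 mm from the middle of the gate along the machine's x, beyond the end of one outer lane, and names that corner slot; which of the four it is changes.
- bar_mark: Raised black mark on the machine's top, a single straight bar, 32 x 8 mm, lying across the lanes, 4.5 mm high. Origin: centre of its underside. It lies 53 mm from the middle of the gate along the machine's x, beyond the end of one outer lane, and names that corner slot; which of the four it is changes.
- cross_mark: Raised black mark on the machine's top, a plus-shaped cross, 30 x 30 mm with 8 mm arms, 4.5 mm high. Origin: centre of its underside. It lies 53 mm from the middle of the gate along the machine's x, beyond the end of one outer lane, and names that corner slot; which of the four it is changes.
- square_mark: Raised black mark on the machine's top, a solid square, 25 x 25 mm, 4.5 mm high. Origin: centre of its underside. It lies 53 mm from the middle of the gate along the machine's x, beyond the end of one outer lane, and names that corner slot; which of the four it is changes.
- pad_near: Thin rubber pad, 18 x 44 mm, on the face of the handle that looks back to the robot (-x of the machine); pushed with a finger. Its frame's origin is the lever's pivot, the pad lies 115 to 157 mm up the stem.
- pad_far: Thin rubber pad, 18 x 44 mm, on the face of the handle that looks away from the robot (+x); pushed with a finger. Its frame's origin is the lever's pivot, the pad lies 115 to 157 mm up the stem.
- pad_left: Thin rubber pad, 18 x 44 mm, on the face of the handle that looks to the machine's left (+y); pushed with a finger. Its frame's origin is the lever's pivot, the pad lies 115 to 157 mm up the stem.
- pad_right: Thin rubber pad, 18 x 44 mm, on the face of the handle that looks to the machine's right (-y); pushed with a finger. Its frame's origin is the lever's pivot, the pad lies 115 to 157 mm up the stem.
- paprika_jar: Bystander: spice jar with a white lid, 47 mm across, 98 mm high, standing behind the machine. Origin: centre of its underside.
- shot_glass: Bystander: small clear glass, 49 mm across, 62 mm high, standing behind the machine. Origin: centre of its underside.
- curry_jar: Bystander: spice jar with a red lid, 45 mm across, 106 mm high, standing in front of the machine. Origin: centre of its underside.
- tablets: Bystander: silvery blister pack of tablets, 42 x 95 x 5 mm, lying in front of the machine, long axis y. Origin: centre of its underside.
- red_peg: Bystander: purple clothes peg, 15 x 72 x 12 mm, lying along the left side of the machine, long axis y. Origin: centre of its underside.

How it is judged (in metres and radians):
On the way, in this order (a step that is already met when the one before it is completed fails the run):
1. the lever has been pushed across into the lane that holds the ring-marked slot (horizontal distance between stem_gate and ring_mark below 0.058 m and (value of joint lever_side above 0.25 rad or value of joint lever_side below -0.25 rad)), for 0.1 s.
2. the lever is home in the ring-marked slot (horizontal distance between stem_gate and ring_mark below 0.033 m), for 0.2 s.
At the end, for the whole second after the job is handed in: The stem is in the corner slot beside the ring mark, within about 4 mm of its end (stem_gate less than 33 mm from the ring's centre, level; 29 mm at the stop), and at rest (horizontal distance between stem_gate and ring_mark below 0.033 m and velocity of joint lever_along between -0.02 and 0.02 rad/s); the robot touches nothing.
It fails at once if the lever was run into another corner slot than the ring-marked one (horizontal distance between stem_gate and bar_mark below 0.035 m or horizontal distance between stem_gate and cross_mark below 0.035 m or horizontal distance between stem_gate and square_mark below 0.035 m).
It fails at once if the handle was gripped between two fingers ((contact force between the fingers and pad_near above 1 N and contact force between the fingers and pad_far above 1 N) or (contact force between the fingers and pad_left above 1 N and contact force between the fingers and pad_right above 1 N)).
It fails at once if the lever was forced (pushed with more than 40 N) (contact force between any of the arm, the fingers and lever_side above 40 N).
It fails at once if a thing standing round the machine was moved by more than 15 mm (distance of any of paprika_jar, shot_glass, curry_jar, tablets, red_peg from where it was at the start of the episode above 0.015 m).
It also fails if it takes over 48 s, if anything falls off the work surface, if the arm or the gripper's body presses on something with over 40 N, if the wrist force passes 120 N, or if a joint passes its speed limit or range.

## Working session

There is one attempt and no reset: what is moved stays moved. The work goes in short steps, Python scripts to look and compute and a tool call to move; the robot and the scene stay as the last step left them, time stands still between calls to the robot, and variables do not carry over. Pictures are saved under pics/ and viewed, at most 10 in all, crops included, and the job is handed in when it is done.

Besides the shell and the picture viewer there is one more tool, called after "Call:" by a JSON object that holds its "api" and its "payload", one argument or row to a line. drive_tool: Moves the arm, as the interface text tells. Its arguments: {"type":"object","properties":{"plan":{"type":"array"}},"required":["plan"]}

```bash
mkdir -p pics
python3 - <<'E'
from bench import *
import numpy as np, cv2
for n in ("scene","side"):
    p,d=get_image(n); cv2.imwrite(f"pics/{n}1.png",p[:,:,::-1]); np.save(f"{n}1.npy",d)
    m=camera_model(n); print(n,m)
print(read_state())
E
```

```text
scene {'fx': 527.5020715036769, 'fy': 527.5020715036769, 'cx': 276.7508986216519, 'cy': 193.62256667158394, 'R': array([[ 0.64451796, -0.76452174, -0.01015437],
       [-0.55140748, -0.45557312, -0.6988583 ],
       [ 0.5296663 ,  0.45602592, -0.71518806]]), 't': array([-279.62598794,  451.84131261,  561.71128826])}
side {'fx': 418.4453819438618, 'fy': 418.4453819438618, 'cx': 281.2694722567797, 'cy': 210.7888014857304, 'R': array([[-0.98742809, -0.15723943, -0.01617157],
       [-0.08524208,  0.61585423, -0.78323519],
       [ 0.13311478, -0.77200993, -0.62151518]]), 't': array([592.44782259,  46.95287127, 966.09469662])}
{'clock': 0.1, 'joints': array([ 1.55863589e+00,  3.85482275e-01,  6.75341773e-03, -4.45456682e-04,
       -1.19402588e+00, -2.58649339e-01]), 'joint_vel': array([-7.18492610e-04, -1.53217024e-03,  2.89552225e-03,  2.29308815e-03,
       -3.83580196e-05, -1.65568016e-03]), 'joint_efforts': array([-2.73336727e-04, -3.93319595e+01,  1.88931441e+01,  4.19793427e+00,
       -2.56563726e-03,  3.84833200e-06]), 'position': array([167.00601109, 601.71947458, 230.324307  ]), 'ee_rot': array([ 9.90835167e-01, -1.35072831e-01, -8.50787504e-05,  9.97227739e-04]), 'contact_force': array([ 0.4163066 ,  0.02759414, -0.46862076]), 'wrist_torque': array([-0.04532738, -0.03068026, -0.00899629]), 'grasp_force': 0.0, 'gripper_width': 85.46814627227153}
```

View pics/scene1.png

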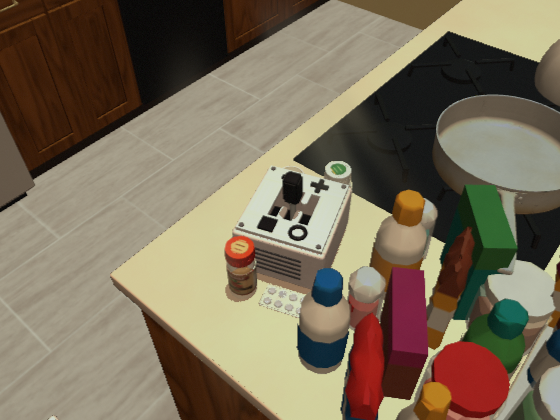

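View pics/side1.png

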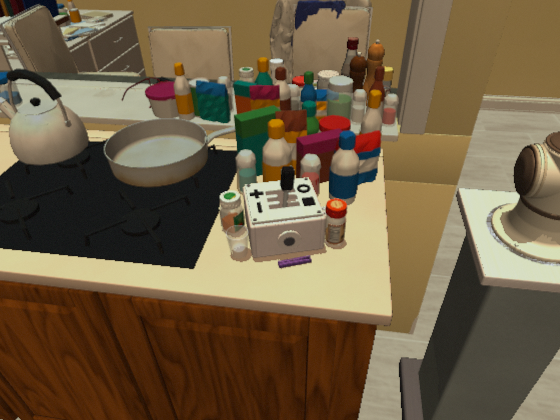

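Scene view: the ring is at (298,232), the square at (268,224), the cross at (320,186) and the handle at about (292,187). Tall bottles stand on the machine's right. Next I'll measure the machine from depth.

```bash
cat > h.py <<'E'
from bench import *
import numpy as np, cv2
def cloud(n,d):
    m=camera_model(n); v,u=np.mgrid[0:420,0:560]
    c=np.stack([(u-m['cx'])/m['fx']*d,(v-m['cy'])/m['fy']*d,d],-1)
    return (c-m['t'])@m['R']
def ray(n,u,v,z):
    m=camera_model(n); r=m['R'].T@np.array([(u-m['cx'])/m['fx'],(v-m['cy'])/m['fy'],1]); o=-m['R'].T@m['t']
    return o+r*(z-o[2])/r[2]
E
python3 - <<'E'
from h import *
for n,pts in (("scene",dict(ring=(298,232),square=(268,224),cross=(320,186))),("side",dict(ring=(304,188),cross=(257,194)))):
    d=np.load(n+"1.npy"); P=cloud(n,d); print(n)
    for k,(u,v) in pts.items(): print(k,ray(n,u,v,108.5).round(1),P[v,u].round(1))
    c=ray(n,*pts['ring'],108)/2+ray(n,*pts['cross'],108)/2
    near=(np.hypot(P[...,0]-c[0],P[...,1]-c[1])<130)&(d>0)
    top=near&(abs(P[...,2]-104)<5); 
    r=cv2.minAreaRect(P[top][:,:2].astype(np.float32)); print("top",top.sum(),np.median(P[top][:,2]),r)
    hh=near&(P[...,2]>125)&(P[...,2]<200)&(np.hypot(P[...,0]-c[0],P[...,1]-c[1])<80)
    H=P[hh]; print("handle",len(H),H.min(0),H.max(0),H.mean(0))
    # top-view render
    im=cv2.imread(f"pics/{n}1.png")
    cs=[ray(n,u,v,106) for u,v in ()]
    m=camera_model(n)
    g=np.mgrid[0:600,0:600]; X=c[0]+150-g[0]*.5; Y=c[1]+150-g[1]*.5
    q=np.stack([X,Y,np.full(X.shape,106.)],-1)@m['R'].T+m['t']
    o=cv2.remap(im,(q[...,0]/q[...,2]*m['fx']+m['cx']).astype(np.float32),(q[...,1]/q[...,2]*m['fy']+m['cy']).astype(np.float32),1)
    print("rect c",c); cv2.imwrite(f"pics/top_{n}.png",o)
a=cv2.imread("pics/top_scene.png");b=cv2.imread("pics/top_side.png")
cv2.imwrite("pics/top.png",cv2.resize(np.hstack([a,b]),(800,400)))
E
```

```text
scene
ring [539.6  46.  108.5] [542.5  48.2 104.2]
square [522.9  91.  108.5] [522.9  91.1 108.4]
cross [638.9  79.3 108.5] [640.1  80.1 107. ]
top 5248 104.13631497337937 ((574.507080078125, 72.49433898925781), (229.5333709716797, 210.69589233398438), 47.67036819458008)
handle 570 [554.56290141  67.36807833 126.24527111] [583.61435515  97.27080952 182.18817295] [564.44540998  78.92267796 162.91004131]
rect c [589.60087042  62.93236339 108.        ]
side
ring [538.5  54.2 108.5] [539.3  47.  103.4]
cross [637.5  90.5 108.5] [637.8  89.  107.4]
top 2481 103.98596594126384 ((596.263427734375, 77.59858703613281), (194.861083984375, 239.15672302246094), 43.540687561035156)
handle 329 [556.05383679  72.39186957 125.2632525 ] [587.4756569  103.8336447  181.32384758] [570.02528124  93.91956333 158.99826029]
rect c [588.11002731  71.63143249 108.        ]
```

View pics/top.png

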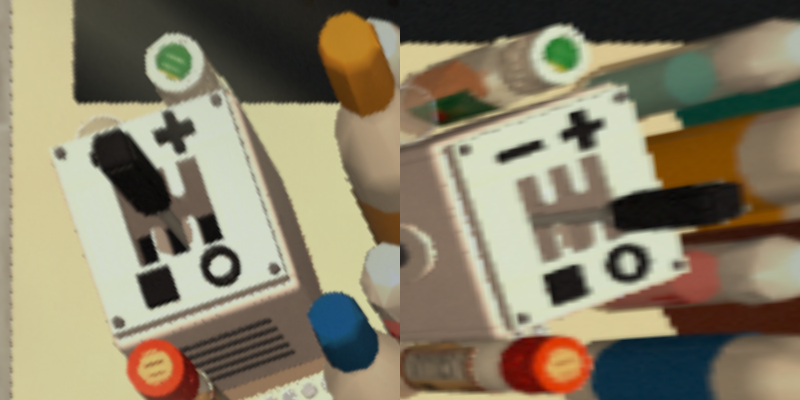

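The rectified top view shows four marks. In the scene tile, the ring is at (221,266), the square at (158,288) and the cross at (175,132). In the side tile, the bar is at (120,151). Averaging both views gives:
- **Centre:** (582.4, 89.3), yaw 18.7°.
- **Ring slot:** the near-right one.

Next I'll fit the lever angle and check clearance heights.

```bash
cat >> h.py <<'E'
C=np.array([582.4,89.3,20]); YAW=np.deg2rad(18.7)
RM=np.array([[np.cos(YAW),-np.sin(YAW),0],[np.sin(YAW),np.cos(YAW),0],[0,0,1]])
def lever(names=("scene","side"),show=True):
    from scipy.optimize import least_squares
    from scipy.spatial.transform import Rotation as Ro
    out={}
    for n in names:
        p,d=get_image(n); P=cloud(n,d); Q=(P-C)@RM
        k=(d>0)&(Q[...,2]>114)&(Q[...,2]<170)&(abs(Q[...,0])<62)&(abs(Q[...,1])<62)&(p.max(-1)<60)
        H=Q[k]
        def f(v):
            L=(Ro.from_euler('yx',[v[0],-v[1]]).inv()).apply(H-[v[2],v[3],0]); q=abs(L-[0,0,135])-[13,13,25]
            return np.linalg.norm(np.maximum(q,0),axis=1)+np.minimum(q.max(1),0)
        s=[least_squares(f,[a,b,0,0][:2]+[0,0],loss='soft_l1',bounds=([-.4,-.4,-3,-5],[.4,.4,3,5])) for a in(-.2,0,.2) for b in(-.3,0,.3)]
        s=min(s,key=lambda s:s.cost)
        print(n,len(H),"along,side,off",s.x.round(3),"cost",round(s.cost/len(H),2),"mid(mach)",H.mean(0).round(1)); out[n]=s.x
    return out
E
python3 - <<'E'
from h import *
lever()
P=np.concatenate([cloud(n,np.load(n+"1.npy"))[np.load(n+"1.npy")>0] for n in("scene","side")])
Q=(P-C)@RM; Q[:,2]+=20
for x0 in range(-160,200,40):
    print(x0,[int(s[:,2].max()) if len(s:=Q[(Q[:,0]>=x0)&(Q[:,0]<x0+40)&(Q[:,1]>=y0)&(Q[:,1]<y0+40)]) else -1 for y0 in range(-200,200,40)])
s=read_state();print(s['position'],s['clock'])
E
```

```text
scene 525 along,side,off [-1.040e-01  2.000e-03  2.042e+00 -1.524e+00] cost 0.43 mid(mach) [-20.7  -4.6 143.4]
side 271 along,side,off [-0.114 -0.025  3.     2.804] cost 0.51 mid(mach) [ -9.3   9.4 140.4]
-160 [133, 134, 189, 124, 9, 107, 109, 3, 3, 2]
-120 [132, 115, 107, 99, 97, 108, 109, 3, 3, 3]
-80 [151, 142, 2, 108, 110, 111, 107, 12, 3, 3]
-40 [202, 201, 2, 107, 182, 181, 106, 76, 3, 3]
0 [198, 191, 4, 107, 170, 166, 107, 77, 3, 4]
40 [120, 92, 3, 107, 111, 109, 109, 3, 3, 3]
80 [110, 2, 5, 100, 101, 91, 90, 3, 3, 3]
120 [10, 11, 11, 100, 100, 64, 63, 4, 3, 1]
160 [12, 11, 12, 11, 10, 10, 10, 3, 3, -1]
[167.08156084 601.89987944 230.63830555] 0.2
```

Ring slot is near-right. The lever sits in the middle lane at along ≈ -0.10. So I push +x about 13 mm from the near side, then sideways to -y, then -x home. First I swing the shut fingers to the near side, up high.

Call:
{"api": "drive_tool", "payload": {
  "plan": [
    [[1,17.7,-26.6,0,1.7],[1,17.7,-26.6,0,1.7],[1,17.7,-26.6,0,1.7],[1,17.7,-26.6,0,1.7],[1,17.7,-26.6,0,1.7],[1,17.7,-26.6,0,1.7],[1,17.7,-26.6,0,1.7],[1,17.7,-26.6,0,1.7],[1,17.7,-26.6,0,1.7],[1,17.7,-26.6,0,1.7],[1,17.7,-26.6,0,1.7],[1,17.7,-26.6,0,1.7],[1,17.7,-26.6,0,1.7],[1,17.7,-26.6,0,1.7],[1,17.7,-26.6,0,1.7],[1,17.7,-26.6,0,1.7],[1,17.7,-26.6,0,1.7],[1,17.7,-26.6,0,1.7],[1,17.7,-26.6,0,1.7],[1,17.7,-26.6,0,1.7]]
  ]
}}

```text
clock: 1.87
position: [521.7, 68.7, 231.3]
ee_rot: [0.987, 0.161, -0.0, -0.0]
contact_force: [-0.5, -0.1, 0.7]
gripper_width: 0.1
grasp_force: 0.0
```

Call:
{"api": "drive_tool", "payload": {
  "plan": [
    [[1,0,0,-21.5,0],[1,0,0,-21.5,0],[1,0,0,-21.5,0],[1,0,0,-21.5,0],[1,3.8,1.3,0,0],[1,3.8,1.3,0,0],[1,3.8,1.3,0,0],[1,3.8,1.3,0,0],[1,0,0,0,0],[1,0,0,0,0]]
  ]
}}

```text
clock: 2.7
position: [537.1, 75.8, 146.3]
ee_rot: [0.987, 0.161, 0.001, -0.0]
contact_force: [-0.6, 0.0, -0.5]
gripper_width: -0.3
grasp_force: 0.0
```

Run:
```python
from h import *
p,d=get_image("scene"); q,_=get_image("side")
a=cv2.resize(p[130:270,200:380],None,fx=2.2,fy=2.2); b=cv2.resize(q[150:290,200:380],None,fx=2.2,fy=2.2)
cv2.imwrite("pics/near.png",np.hstack([a,b])[:,:,::-1])
lever()
s=read_state(); print(s['position'],s['contact_force'],(s['position']-C)@RM)
```

```text
scene 262 along,side,off [-0.254  0.016 -3.    -2.516] cost 5.65 mid(mach) [-43.   -6.7 147. ]
side 360 along,side,off [-0.155  0.01   3.    -1.601] cost 3.92 mid(mach) [-18.2  10.3 142.2]
[536.27124779  75.40148364 145.62916864] [0.50433846 0.90760121 0.07807314] [-48.14967309   1.62465966 125.62916864]
```

View pics/near.png

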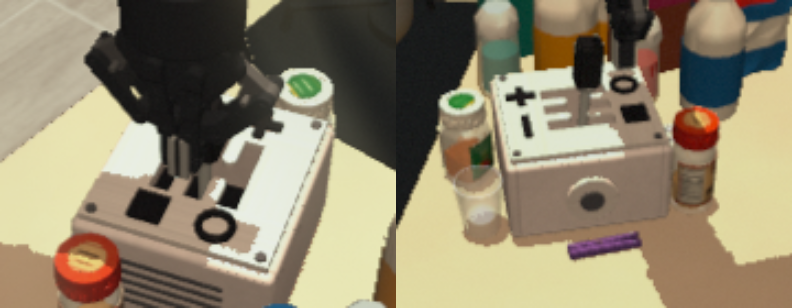

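Fingers stand on the near side of the handle, with a gap of about 10 mm in the side view (fingers at (625,50), handle at (588,62)). I'll advance slowly and watch the force.

Call:
{"api": "drive_tool", "payload": {
  "plan": [
    [[1,1.9,0.6,0,0],[1,1.9,0.6,0,0],[1,1.9,0.6,0,0],[1,1.9,0.6,0,0],[1,0,0,0,0]]
  ]
}}

```text
clock: 3.32
position: [544.4, 78.0, 145.2]
ee_rot: [0.987, 0.161, 0.0, 0.0]
contact_force: [-0.1, 0.4, -0.5]
gripper_width: -0.2
grasp_force: 0.0
```

Call:
{"api": "drive_tool", "payload": {
  "plan": [
    [[1,1.9,0.6,0,0],[1,1.9,0.6,0,0],[1,1.9,0.6,0,0],[1,0,0,0,0]]
  ]
}}

```text
clock: 3.65
position: [549.8, 79.6, 145.3]
ee_rot: [0.987, 0.161, -0.0, 0.0]
contact_force: [-1.1, -0.1, 0.5]
gripper_width: 0.0
grasp_force: 0.7
```

Call:
{"api": "drive_tool", "payload": {
  "plan": [
    [[1,1.9,0.6,0,0],[1,1.9,0.6,0,0],[1,0,0,0,0]]
  ]
}}

```text
clock: 3.9
position: [553.8, 80.9, 145.3]
ee_rot: [0.987, 0.161, 0.0, 0.0]
contact_force: [-1.9, -1.8, 0.8]
gripper_width: 0.5
grasp_force: 0.7
```

Run:
```python
from h import *
lever(("side",))
s=read_state(); print(s['contact_force'],(s['position']-C)@RM)
```

```text
side 362 along,side,off [-0.088  0.029  3.    -4.202] cost 1.95 mid(mach) [ -8.5  10.7 142.6]
[-0.3498296  -0.55602727  0.76491195] [-29.87488899   1.20905183 125.30127496]
```

Call:
{"api": "drive_tool", "payload": {
  "plan": [
    [[1,1.9,0.6,0,0],[1,1.9,0.6,0,0],[1,0,0,0,0],[1,0,0,0,0]]
  ]
}}

```text
clock: 4.28
position: [557.5, 82.1, 145.3]
ee_rot: [0.987, 0.161, 0.0, -0.0]
contact_force: [-0.1, -0.7, 0.6]
gripper_width: -0.1
grasp_force: 0.5
```

```bash
cat >> h.py <<'E'
def edge(n,p,d):
    Q=(cloud(n,d)-C)@RM
    k=(d>0)&(p.max(-1)<70)&(abs(Q[...,1])<62)&(abs(Q[...,0])<62)
    H=Q[k]
    return [(z,)+tuple(np.percentile(h[:,0],[3,97]).round(1))+tuple(np.percentile(h[:,1],[3,97]).round(1)) for z in (115,125,135,145,155) if len(h:=H[abs(H[:,2]-z)<5])>5]
E
python3 - <<'E'
from h import *
print(edge("side",cv2.imread("pics/side1.png"),np.load("side1.npy")))
p,d=get_image("side"); print(edge("side",p,d))
s=read_state(); print(s['contact_force'],(s['position']-C)@RM)
cv2.imwrite("pics/s2.png",cv2.resize(p[150:290,200:380],None,fx=3,fy=3)[:,:,::-1])
E
```

```text
[(115, np.float64(-20.2), np.float64(2.5), np.float64(4.9), np.float64(14.5)), (125, np.float64(-20.0), np.float64(2.1), np.float64(0.8), np.float64(14.9)), (135, np.float64(-22.6), np.float64(1.1), np.float64(-1.6), np.float64(14.7)), (145, np.float64(-23.5), np.float64(0.6), np.float64(-5.4), np.float64(13.9)), (155, np.float64(-22.9), np.float64(-0.9), np.float64(-4.2), np.float64(14.0))]
[(115, np.float64(-11.9), np.float64(11.6), np.float64(5.6), np.float64(14.5)), (125, np.float64(-12.0), np.float64(12.3), np.float64(0.1), np.float64(14.8)), (135, np.float64(-28.4), np.float64(12.3), np.float64(2.7), np.float64(15.8)), (145, np.float64(-29.9), np.float64(11.9), np.float64(3.0), np.float64(15.5)), (155, np.float64(-27.8), np.float64(11.2), np.float64(-4.7), np.float64(15.4))]
[-0.91772207 -0.5888073   1.10643553] [-25.93296828   1.16895958 125.27975419]
```

View pics/s2.png

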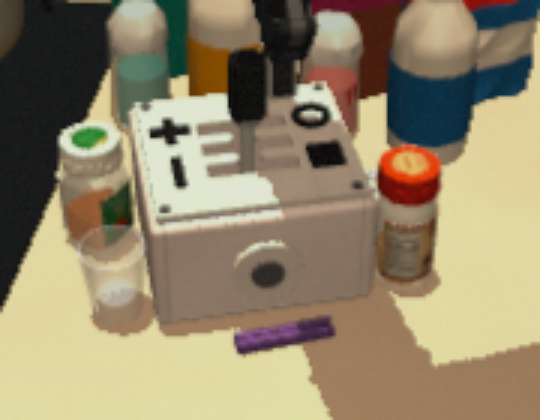

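The side view shows the lever upright at crop (247,85), standing in the cross lane. Its edges run -12 to +12 mm, so it is centred. One more mm, then back off and go round to the left face.

Call:
{"api": "drive_tool", "payload": {
  "plan": [
    [[1,0.7,0.2,0,0],[1,0,0,0,0],[1,-6.3,-2.1,0,0],[1,-6.3,-2.1,0,0],[1,-6.3,-2.1,0,0],[1,-5.3,15.8,0,0],[1,-5.3,15.8,0,0],[1,-5.3,15.8,0,0],[1,14.2,4.8,0,0],[1,14.2,4.8,0,0],[1,14.2,4.8,0,0],[1,0,0,0,0],[1,0,0,0,0]]
  ]
}}

```text
clock: 5.42
position: [565.4, 137.6, 145.0]
ee_rot: [0.987, 0.16, -0.0, -0.0]
contact_force: [-0.4, 0.6, 0.6]
gripper_width: 0.1
grasp_force: 0.0
```

Run:
```python
from h import *
for n in("scene","side"):
    p,d=get_image(n); print(n,edge(n,p,d))
s=read_state(); print(s['contact_force'],(s['position']-C)@RM)
```

```text
scene [(115, np.float64(-14.9), np.float64(2.5), np.float64(-14.5), np.float64(9.3)), (125, np.float64(-15.7), np.float64(2.7), np.float64(-14.8), np.float64(10.4)), (135, np.float64(-15.2), np.float64(4.5), np.float64(-14.6), np.float64(59.1)), (145, np.float64(-15.7), np.float64(5.1), np.float64(-14.9), np.float64(60.7)), (155, np.float64(-15.3), np.float64(5.5), np.float64(-14.6), np.float64(58.3))]
side [(115, np.float64(8.1), np.float64(12.4), np.float64(2.6), np.float64(13.6)), (125, np.float64(4.3), np.float64(12.7), np.float64(0.6), np.float64(58.3)), (135, np.float64(-1.2), np.float64(12.7), np.float64(1.4), np.float64(60.0)), (145, np.float64(3.8), np.float64(12.5), np.float64(4.0), np.float64(60.4)), (155, np.float64(-0.8), np.float64(12.3), np.float64(-0.1), np.float64(61.2))]
[-0.23006299 -0.30226936 -0.10116761] [ -1.36584844  51.06474772 125.12450892]
```

Lever upright. Now I push it to the right.

Call:
{"api": "drive_tool", "payload": {
  "plan": [
    [[1,1.6,-4.7,0,0],[1,1.6,-4.7,0,0],[1,1.6,-4.7,0,0],[1,1.6,-4.7,0,0],[1,0.8,-2.4,0,0],[1,0.8,-2.4,0,0],[1,0.8,-2.4,0,0],[1,0.8,-2.4,0,0],[1,0,0,0,0]]
  ]
}}

```text
clock: 6.27
position: [575.5, 109.1, 145.4]
ee_rot: [0.987, 0.161, 0.0, -0.0]
contact_force: [-0.1, 0.5, 0.5]
gripper_width: -0.0
grasp_force: 0.1
```

Call:
{"api": "drive_tool", "payload": {
  "plan": [
    [[1,0.8,-2.4,0,0],[1,0.8,-2.4,0,0],[1,0.8,-2.4,0,0],[1,0,0,0,0]]
  ]
}}

```text
clock: 6.6
position: [578.0, 101.8, 145.4]
ee_rot: [0.987, 0.16, 0.0, 0.0]
contact_force: [-0.2, 1.5, 0.6]
gripper_width: -0.2
grasp_force: 0.2
```

Run:
```python
from h import *
for n in("scene","side"):
    p,d=get_image(n); print(n,[[float(x) for x in t] for t in edge(n,p,d)])
s=read_state(); print(s['contact_force'],(s['position']-C)@RM)
```

```text
scene [[115.0, -15.4, 1.2, -25.8, -4.4], [125.0, -15.3, 4.3, -26.6, -2.0], [135.0, -15.4, -2.3, -27.6, 21.2], [145.0, -16.2, -1.6, -28.6, 23.0], [155.0, -14.9, 4.9, -29.1, 21.2]]
side [[115.0, 10.0, 12.6, -13.1, -1.2], [125.0, 3.4, 12.7, -11.8, 17.7], [135.0, -4.5, 12.4, -11.4, 27.8], [145.0, -4.6, 12.3, -9.7, 27.9], [155.0, -4.8, 12.3, -9.9, 28.3]]
[0.31626488 0.67576359 1.31089034] [ -0.39020425  13.3286702  125.19109084]
```

Call:
{"api": "drive_tool", "payload": {
  "plan": [
    [[1,0.8,-2.4,0,0],[1,0.8,-2.4,0,0],[1,0.8,-2.4,0,0],[1,0.8,-2.4,0,0],[1,0.8,-2.4,0,0],[1,0.8,-2.4,0,0],[1,0.8,-2.4,0,0],[1,0.8,-2.4,0,0],[1,0,0,0,0]]
  ]
}}

```text
clock: 7.45
position: [584.3, 82.3, 145.4]
ee_rot: [0.987, 0.16, -0.0, 0.0]
contact_force: [-0.9, 0.1, 0.6]
gripper_width: 0.0
grasp_force: 0.0
```

Call:
{"api": "drive_tool", "payload": {
  "plan": [
    [[1,0.5,-1.4,0,0],[1,0.5,-1.4,0,0],[1,0,0,0,0]]
  ]
}}

```text
clock: 7.7
position: [585.2, 79.9, 145.4]
ee_rot: [0.987, 0.161, 0.0, 0.0]
contact_force: [0.3, 0.8, -0.4]
gripper_width: -0.0
grasp_force: 0.2
```

Run:
```python
from h import *
for n in("scene","side"):
    p,d=get_image(n); print(n,[[float(x) for x in t] for t in edge(n,p,d)])
s=read_state(); print(s['contact_force'],(s['position']-C)@RM)
```

```text
scene [[115.0, -15.0, -8.7, -45.3, -22.0], [125.0, -15.6, -8.6, -47.0, -23.0], [135.0, -15.3, -2.0, -49.2, -1.6], [145.0, -15.2, 1.6, -53.4, 1.1], [155.0, -13.8, 6.2, -51.6, -2.1]]
side [[115.0, -6.5, 12.8, -26.5, -15.1], [125.0, 5.0, 12.8, -39.4, -3.2], [135.0, -4.4, 12.5, -39.4, 5.1], [145.0, -4.7, 12.5, -36.4, 5.9], [155.0, -5.0, 12.0, -37.5, 5.4]]
[ 0.54611872  0.12173    -0.36494576] [ -0.30592993  -9.80408137 125.41219067]
```

Call:
{"api": "drive_tool", "payload": {
  "plan": [
    [[1,0.4,-1.1,0,0],[1,0.4,-1.1,0,0],[1,0.4,-1.1,0,0],[1,0,0,0,0]]
  ]
}}

```text
clock: 8.13
position: [586.4, 76.7, 145.3]
ee_rot: [0.987, 0.161, 0.0, 0.0]
contact_force: [0.6, 0.6, 0.2]
gripper_width: -0.0
grasp_force: 0.4
```

Call:
{"api": "drive_tool", "payload": {
  "plan": [
    [[1,0.3,-0.9,0,0],[1,0.3,-0.9,0,0],[1,0,0,0,0]]
  ]
}}

```text
clock: 8.38
position: [586.9, 75.6, 145.3]
ee_rot: [0.987, 0.161, 0.0, -0.001]
contact_force: [-1.5, 3.4, -0.3]
gripper_width: 0.2
grasp_force: 2.0
```

Run:
```python
from h import *
for n in("scene","side"):
    p,d=get_image(n); print(n,[[float(x) for x in t] for t in edge(n,p,d)])
s=read_state(); print(s['contact_force'],(s['position']-C)@RM)
```

```text
scene [[115.0, -15.0, -8.8, -49.1, -25.1], [125.0, -15.4, -9.4, -51.6, -26.4], [135.0, -15.2, -4.9, -54.1, -6.3], [145.0, -15.1, 2.3, -57.6, -4.0], [155.0, -13.3, 6.0, -55.1, -6.3]]
side [[115.0, -8.3, 13.0, -39.4, -19.6], [125.0, -2.9, 12.7, -39.7, -8.5], [135.0, -5.2, 12.7, -37.8, -0.4], [145.0, -5.4, 12.6, -38.0, -0.3], [155.0, -5.3, 12.3, -38.7, 0.9]]
[-1.56012893  5.26098724 -0.20196115] [ -0.21025871 -14.43788767 125.25071263]
```

The force jumped to 5.5 N at tilt ≈ 0.296, so the lever is at the right stop. I'll back off and go round to the far side.

Call:
{"api": "drive_tool", "payload": {
  "plan": [
    [[1,-3.1,9.2,0,0],[1,-3.1,9.2,0,0],[1,-3.1,9.2,0,0],[1,14.2,4.8,0,0],[1,14.2,4.8,0,0],[1,14.2,4.8,0,0],[1,0,0,-3,0],[1,4.4,-13,-1,0],[1,4.4,-13,-1,0],[1,4.4,-13,-1,0],[1,4.4,-13,-1,0],[1,0,0,0,0],[1,0,0,0,0]]
  ]
}}

```text
clock: 9.57
position: [637.9, 63.2, 138.3]
ee_rot: [0.987, 0.159, -0.0, 0.0]
contact_force: [0.5, 0.5, 0.5]
gripper_width: -0.1
grasp_force: 0.0
```

Run:
```python
from h import *
p,_=get_image("scene"); q,_=get_image("side")
a=cv2.resize(p[130:270,200:380],None,fx=2.2,fy=2.2); b=cv2.resize(q[150:290,200:380],None,fx=2.2,fy=2.2)
cv2.imwrite("pics/far.png",np.hstack([a,b])[:,:,::-1])
s=read_state(); print(s['contact_force'],(s['position']-C)@RM)
```

```text
[ 0.01885067 -0.61226911  0.26737491] [ 44.5174316  -41.2810487  118.41808855]
```

View pics/far.png

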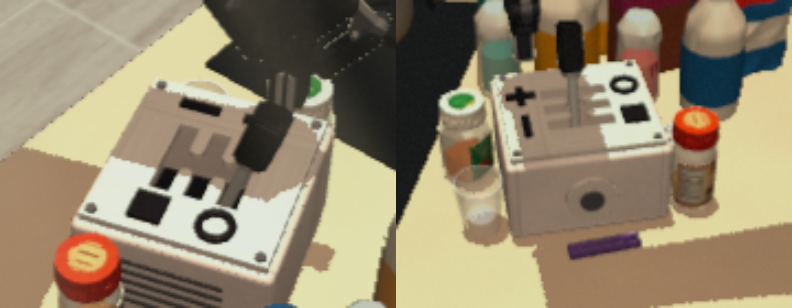

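The lever leans into the right lane (handle at crop (265,135)) and the fingers stand beyond its far face. Now I push it towards the ring.

Call:
{"api": "drive_tool", "payload": {
  "plan": [
    [[1,-4.7,-1.6,0,0],[1,-4.7,-1.6,0,0],[1,-4.7,-1.6,0,0],[1,-2.4,-0.8,0,0],[1,-2.4,-0.8,0,0],[1,-2.4,-0.8,0,0],[1,-2.4,-0.8,0,0],[1,-2.4,-0.8,0,0],[1,-2.4,-0.8,0,0],[1,0,0,0,0]]
  ]
}}

```text
clock: 10.5
position: [609.5, 55.4, 138.8]
ee_rot: [0.987, 0.161, 0.001, -0.0]
contact_force: [1.2, 1.2, 1.6]
gripper_width: -0.2
grasp_force: 0.8
```

Call:
{"api": "drive_tool", "payload": {
  "plan": [
    [[1,-2.4,-0.8,0,0],[1,-2.4,-0.8,0,0],[1,-2.4,-0.8,0,0],[1,-2.4,-0.8,0,0],[1,0,0,0,0]]
  ]
}}

```text
clock: 10.92
position: [599.1, 51.9, 138.3]
ee_rot: [0.987, 0.16, -0.0, -0.0]
contact_force: [1.3, 0.3, 1.0]
gripper_width: 0.2
grasp_force: 0.7
```

Call:
{"api": "drive_tool", "payload": {
  "plan": [
    [[1,-1.9,-0.6,0,0],[1,-1.9,-0.6,0,0],[1,-1.9,-0.6,0,0],[1,0,0,0,0]]
  ]
}}

```text
clock: 11.25
position: [593.4, 50.1, 138.0]
ee_rot: [0.987, 0.16, -0.001, 0.0]
contact_force: [1.4, -0.4, -0.6]
gripper_width: 0.0
grasp_force: 0.6
```

Run:
```python
from h import *
for n in("scene","side"):
    p,d=get_image(n); print(n,[[float(x) for x in t] for t in edge(n,p,d)])
s=read_state(); print(s['contact_force'],(s['position']-C)@RM)
```

```text
scene [[115.0, -38.8, -31.7, -49.0, -23.4], [125.0, -40.3, -33.4, -52.5, -27.0], [135.0, -42.3, -2.3, -55.6, -30.5], [145.0, -43.3, -5.7, -57.0, -31.9], [155.0, -39.0, -3.9, -55.5, -34.4]]
side [[115.0, -33.4, -9.4, -31.7, -19.3], [125.0, -36.4, 5.2, -34.5, -22.3], [135.0, -38.6, 6.3, -36.5, -25.2], [145.0, -39.5, 6.3, -38.3, -25.5], [155.0, -36.3, 6.4, -44.9, -25.3]]
[ 0.29959584  1.0456318  -0.5046572 ] [ -1.96863085 -40.57469523 117.97513485]
```

Lever moving well (tilt ≈ -0.2). About 10 mm more to the stop.

Call:
{"api": "drive_tool", "payload": {
  "plan": [
    [[1,-1.9,-0.6,0,0],[1,-1.9,-0.6,0,0],[1,-1.9,-0.6,0,0],[1,0,0,0,0]]
  ]
}}

```text
clock: 11.68
position: [587.8, 48.5, 138.2]
ee_rot: [0.987, 0.161, -0.0, -0.0]
contact_force: [1.2, 0.7, -0.5]
gripper_width: -0.0
grasp_force: 0.5
```

Call:
{"api": "drive_tool", "payload": {
  "plan": [
    [[1,-0.9,-0.3,0,0],[1,-0.9,-0.3,0,0],[1,-0.9,-0.3,0,0],[1,0,0,0,0]]
  ]
}}

```text
clock: 12.02
position: [585.5, 47.7, 138.3]
ee_rot: [0.987, 0.161, -0.0, -0.0]
contact_force: [2.4, 0.9, -0.0]
gripper_width: 0.1
grasp_force: 0.6
```

Call:
{"api": "drive_tool", "payload": {
  "plan": [
    [[1,-0.9,-0.3,0,0],[1,-0.9,-0.3,0,0],[1,0,0,0,0]]
  ]
}}

```text
clock: 12.27
position: [583.7, 47.1, 138.3]
ee_rot: [0.987, 0.161, -0.0, -0.0]
contact_force: [1.8, 0.6, -0.5]
gripper_width: -0.0
grasp_force: 0.6
```

Call:
{"api": "drive_tool", "payload": {
  "plan": [
    [[1,-0.9,-0.3,0,0],[1,0,0,0,0]]
  ]
}}

```text
clock: 12.43
position: [582.8, 46.8, 138.3]
ee_rot: [0.987, 0.161, -0.0, -0.0]
contact_force: [1.5, 0.5, -1.7]
gripper_width: -0.2
grasp_force: 0.6
```

Call:
{"api": "drive_tool", "payload": {
  "plan": [
    [[1,-0.9,-0.3,0,0],[1,0,0,0,0]]
  ]
}}

```text
clock: 12.6
position: [581.9, 46.4, 138.3]
ee_rot: [0.987, 0.161, -0.0, 0.0]
contact_force: [2.1, 0.5, -0.8]
gripper_width: 0.2
grasp_force: 0.6
```

Run:
```python
from h import *
for n in("scene","side"):
    p,d=get_image(n); print(n,[[float(x) for x in t] for t in edge(n,p,d)])
s=read_state(); print(s['contact_force'],(s['position']-C)@RM)
```

```text
scene [[115.0, -51.0, -44.3, -48.0, -24.7], [125.0, -53.5, -19.7, -53.1, -27.6], [135.0, -56.6, -12.2, -56.5, -31.0], [145.0, -55.8, -19.5, -55.9, -32.5], [155.0, -41.2, -12.7, -56.0, -31.9]]
side [[115.0, -42.8, -20.3, -35.0, -18.7], [125.0, -47.4, -7.5, -35.6, -21.9], [135.0, -49.9, -5.8, -42.5, -24.9], [145.0, -49.9, -6.0, -44.0, -26.0], [155.0, -40.4, -3.5, -40.7, -24.9]]
[0.89656119 0.95653779 0.28671012] [-14.1442997  -40.42566627 118.28719164]
```

Call:
{"api": "drive_tool", "payload": {
  "plan": [
    [[1,-0.9,-0.3,0,0],[1,0,0,0,0]]
  ]
}}

```text
clock: 12.87
position: [581.0, 46.2, 138.3]
ee_rot: [0.987, 0.161, -0.0, 0.0]
contact_force: [2.1, -0.4, -1.0]
gripper_width: 0.3
grasp_force: 0.6
```

Call:
{"api": "drive_tool", "payload": {
  "plan": [
    [[1,-0.6,-0.2,0,0],[1,0,0,0,0]]
  ]
}}

```text
clock: 13.03
position: [580.4, 46.0, 138.3]
ee_rot: [0.987, 0.161, -0.0, -0.0]
contact_force: [2.0, -0.1, -0.4]
gripper_width: 0.3
grasp_force: 0.6
```

Call:
{"api": "drive_tool", "payload": {
  "plan": [
    [[1,-0.9,-0.3,0,0],[1,0,0,0,0]]
  ]
}}

```text
clock: 13.2
position: [579.8, 45.8, 138.4]
ee_rot: [0.987, 0.161, 0.0, -0.0]
contact_force: [2.4, 1.0, -0.7]
gripper_width: 0.3
grasp_force: 0.8
```

Call:
{"api": "drive_tool", "payload": {
  "plan": [
    [[1,-0.6,-0.2,0,0],[1,0,0,0,0]]
  ]
}}

```text
clock: 13.37
position: [579.5, 45.6, 138.5]
ee_rot: [0.987, 0.161, 0.001, -0.0]
contact_force: [3.6, 0.3, -0.5]
gripper_width: -0.1
grasp_force: 1.2
```

Call:
{"api": "drive_tool", "payload": {
  "plan": [
    [[1,-0.9,-0.3,0,0],[1,0,0,0,0],[1,0,0,0,0]]
  ]
}}

```text
clock: 13.62
position: [578.9, 45.4, 138.6]
ee_rot: [0.987, 0.161, 0.001, -0.0]
contact_force: [3.6, 0.2, -1.3]
gripper_width: -0.3
grasp_force: 1.9
```

Call:
{"api": "drive_tool", "payload": {
  "plan": [
    [[1,-0.9,-0.3,0,0],[1,0,0,0,0],[1,0,0,0,0]]
  ]
}}

```text
clock: 13.87
position: [578.4, 45.3, 138.7]
ee_rot: [0.987, 0.161, 0.001, -0.0]
contact_force: [4.7, 0.7, -1.9]
gripper_width: 0.2
grasp_force: 2.4
```

The force keeps rising and the motion has stalled, so this is the end stop. I'll back off and up.

Call:
{"api": "drive_tool", "payload": {
  "plan": [
    [[1,4.7,1.6,0,0],[1,9.5,3.2,0,0],[1,9.5,3.2,0,0],[1,9.5,3.2,0,0],[1,0,0,25,0],[1,0,0,35,0],[1,0,0,35,0],[1,-10,30,15,0],[1,-10,30,0,0],[1,-10,30,0,0],[1,-10,30,0,0],[1,-10,30,0,0],[1,0,0,0,0],[1,0,0,0,0],[1,0,0,0,0]]
  ]
}}

```text
clock: 15.12
position: [560.4, 206.0, 247.8]
ee_rot: [0.987, 0.161, -0.001, 0.0]
contact_force: [-0.5, 0.0, 0.3]
gripper_width: 0.2
grasp_force: 0.0
```

Run:
```python
from h import *
p,_=get_image("scene"); q,_=get_image("side")
a=cv2.resize(p[130:310,200:380],None,fx=2.2,fy=2.2); b=cv2.resize(q[130:310,200:380],None,fx=2.2,fy=2.2)
cv2.imwrite("pics/end.png",np.hstack([a,b])[:,:,::-1])
lever()
s=read_state(); print(s['contact_force'],s['position'])
```

```text
scene 381 along,side,off [-0.28  -0.331 -2.353  2.821] cost 0.5 mid(mach) [-50.4 -43.5 138.8]
side 217 along,side,off [-0.303 -0.329  0.608  4.256] cost 0.64 mid(mach) [-37.8 -29.4 132.6]
[-1.15555551  0.0631673   0.04369328] [560.76979364 205.0556984  248.13376081]
```

View pics/end.png

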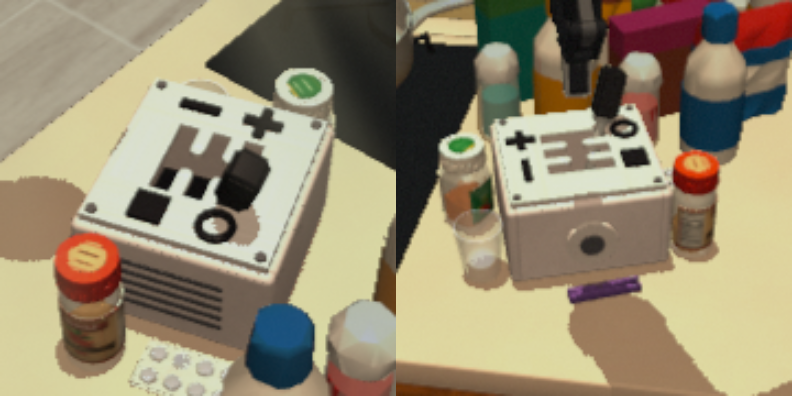

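The end view shows the lever leaning over the ring corner (handle at crop (245,178) in the scene view). The fit puts handle_mid 40 mm towards the near end, and the bystanders haven't moved. Handing in.

```bash
python3 -c "
from bench import *
print(job_done())"
```

```text
the job is handed in; nothing more can be done
None
```

The lever is pushed home into the ring-marked (near-right) slot, confirmed by camera fit and end-stop force; nothing round the machine moved in the images, the robot is clear, and the job is handed in (no verdict was returned).

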